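Find a wheel's high spot on the run-out stand and hold it there

TASK

Take the crank knob and turn the wheel slowly past the fixed pointer to find the high spot of its rim, which pushes the sprung pointer back farthest, and stop with its crest at the pointer. Then let go and push the hold-down's black cap gently down until its rubber foot rests on the wheel, the crest still at the pointer. Do not force anything or let the wheel run away, keep off the gauge, and leave the spray can, washer and pipe coupling where they are.

Things in the scene. Friction and masses are not known exactly. Their poses are not given: they have to be found in the camera images.
- wheel: Horizontal spoked wheel, 170 mm across, 30 mm thick, on an upright axle on a steel stand fixed to the bench; turns both ways without end. Origin on the axle, 50 mm above the bench (top face 80 mm above it); z up, x from the axle to the crank knob. At an angle unknown and not at the pointer, the rim stands up to 4 mm proud over some 45 degrees, rising smoothly to the middle.
- crank_grip (a point): Point on the axis of the crank knob, 14 mm below its top: an upright black cylinder, 22 mm across, on the wheel's face 45 mm from the axle, free to spin on its pin; its top is 60 mm above the face. Grip its upper half.
- pointer (a point): Where the pointer, a sprung steel ball tip at mid-height of the rim, meets the plain rim, 85 mm from the axle. It presses with about 3 N there, 16 N at the crest. Felt at the knob: light on the plain rim; the high spot pushes back by about 4 N before its crest, forward by as much after it, nothing on it, and 1 to 3 N of friction shifts this by direction. Let go well off the crest, it runs off.
- gauge: Small fixed grey bracket that carries the pointer, 34 x 36 mm, 68 mm high; origin at the middle of its foot, 128 mm from the axle; top 80 mm above the bench. Its -x axis points at the axle. Not to be touched.
- brake: The hold-down: black push-cap, steel arm and rubber foot in one piece, sliding straight up and down; origin at the underside of the cap. It moves 8 mm down until the foot meets the wheel, takes about 3 N to move, has no spring and stays where it is left.
- brake_cap (a point): Centre of the top of the hold-down's black round push-cap, 32 mm across, 112 mm from the axle, a quarter turn from the pointer (clockwise from above), 118 mm above the bench when up. From the cap a steel arm, its top 102 mm above the bench, reaches in over the rim to a rubber foot.
- spray_can: Bystander: standing spray can, 66 mm across, 190 mm high, origin at the centre of its underside.
- washer: Bystander: flat brown ring, 70 mm across, 8 mm thick, lying on the bench beside the stand; origin at the centre of its underside.
- coupling: Bystander: grey pipe coupling, 40 mm across, 35 mm high, standing on the bench beside the stand; origin at the centre of its underside.

How it is judged:
On the way, in this order (a step that is already met when the one before it is completed fails the run):
1. the wheel stands still with the crest of its high spot at the pointer, the hold-down still up (contact force between gauge and wheel above 15 N and angular speed of wheel below 0.05 rad/s and height (world z) of brake_cap above 0.115 m), for 0.4 s.
2. the hold-down is pushed down onto the wheel (height (world z) of brake_cap below 0.111 m), for 0.2 s.
At the end, for the whole second after the job is handed in: The pointer presses on the rim with more than 15 N (the crest of the high spot within about 7 degrees of the pointer), the hold-down's cap is at least 7 mm down, the wheel is at rest and the robot has let go (contact force between gauge and wheel above 15 N and height (world z) of brake_cap below 0.111 m and angular speed of wheel below 0.03 rad/s); the robot touches nothing.
It fails at once if the robot leans on the gauge (over 2 N) (contact force between the arm and gauge above 2 N).
It fails at once if a bystander is moved more than 20 mm (distance of any of spray_can, washer, coupling from where it was at the start of the episode above 0.02 m).
It fails at once if the wheel is spun fast or runs away (over 3.5 rad/s) (angular speed of wheel above 3.5 rad/s).
It fails at once if the robot presses on the hold-down with over 30 N (contact force between the arm and brake above 30 N).
It also fails if it takes over 72 s, if anything falls off the work surface, if the arm or the gripper's body presses on something with over 40 N, if the wrist force passes 120 N, or if a joint passes its speed limit or range.

ROBOT

A 6-joint arm with a two-finger parallel gripper is mounted at the origin on the work surface. World frame = base frame: x ahead of the robot, y to its left, z up, the work surface at z = 0. Lengths are in m, angles in rad, forces in N, time in s.
With the tool pointing down it reaches from about 0.325 to 0.775 m from the base axis. Payload 9.3 kg.
Tool frame: the origin (TCP) lies at the very end of the fingers, on their centre line; the grasp point (between the pads) lies 19 mm behind it (env.grip_point_offset is the distance from the TCP to the grasp point, in m); y points along the fingers, z is the direction in which the jaws open and shut, and the axes are right-handed (so a half turn about y gives the same grasp; the last joint's range is limited). The gripper opens to 85 mm and grips with 20 to 120 N. Pads are 22 mm wide; open, the fingers measure 114 mm over their backs; the gripper's body (76 mm by 85 mm) begins 54 mm behind the grasp point. The pads swing forward as they close: fully open they stand 13 mm farther back than shut.
Start: joints at [1.006, 0.259, 0.021, 1.334, 0, 1.418], TCP at [0.22, 0.504, 0.231] pointing down, gripper open.
Joint ranges: [-3.04, 3.04], [-0.91, 1.82], [-1.04, 1.36], [-1.92, 1.95], [-1.52, 1.45], [-3.14, 3.14]. Speed limits (rad/s): [2.22, 2.22, 2.79, 3.14, 3.14, 3.14].

INTERFACE

Orientations are given as a unit quaternion [x, y, z, w].
In Python, from workcell import env, fingers, kinematics, eyes, workorder gives the robot as it stands. The module is installed in compiled form; this text tells all that it offers. Calls block until the motion is done:
- env.move_ptp(position, orientation): joint-space move of the TCP to a pose.
- env.servo_line(position, ori=None, max_speed=0.15): straight line of the TCP; ori=None keeps the orientation; max_speed is the mean speed in m/s.
- env.movej(angles): joint-space move.
- fingers.command_gripper(opening, strength=None): opening from 0.0 (shut) to 1.0 (fully open); strength is the grip in N (None keeps the last); returns when the fingers have stopped.
- env.hold(seconds).
- kinematics.ik(position, orientation): joint angles nearest the present ones, or None.
- env.get_obs(): the state.
- eyes.capture(name): name is "side" or "top"; returns the picture (420x560x3 uint8, red, green, blue); there is no depth.
- eyes.camera_info(name): a dict with "K" (3x3 intrinsics, pixels), "rvec" (rotation vector, rad) and "tvec" (3), from world to camera coordinates, as OpenCV has them. Camera axes: x right, y down, z forward; pixel columns grow to the right and rows downward; lengths in m; the calibration is good to about 2 mm. A picture is of the moment at which its call begins. camera_info takes no time and is no camera call.
A pose or a line that the arm cannot do raises env.PlanningError and nothing moves.
- workorder.hand_in(): hands the job in, once; it reports no verdict.
The state is a dict: "clock": time; "qpos": joint angles; "joint_velocities": joint speeds; "joint_torque": joint torques, N m; "ee_pos": TCP position; "tool_rot": TCP orientation; "force": force on the tool from outside, world axes, zero at the start; "moment": the same for the moment, N m; "gripper_width": opening from 0.0 (shut) to 1.0 (fully open).
Only numpy, scipy, OpenCV 4.12 (cv2) and the standard library are available. Lean on these libraries where they do the work, as an engineer would, in place of code of your own. Each camera call takes 0.05 s, during which the arm holds its last target.

## Working session

There is one attempt and no reset: what is moved stays moved. The work goes in short steps, each a Python script; the robot and the scene stay as the last script left them, time stands still between calls to the robot, and variables do not carry over. Pictures are saved under pics/ and viewed, and the job is handed in when it is done.

```bash
mkdir -p pics
python3 - <<'E'
from workcell import env, fingers, kinematics, eyes, workorder
import cv2
o=env.get_obs(); print(o['clock'],o['ee_pos'],o['tool_rot'],o['force'],o['gripper_width'],env.grip_point_offset)
for n in ("side","top"):
    im=eyes.capture(n); cv2.imwrite(f"pics/{n}0.png",im[:,:,::-1]); c=eyes.camera_info(n); print(n,c)
E
```

```text
0.0 [0.22001478 0.50378093 0.23067398] [ 0.69260196 -0.14473022  0.14441166 -0.69173764] [ 0.54502179 -0.19396287 -1.42469657] 0.9985662124004708 0.0187
side {'K': array([[467.88666965,   0.        , 279.01656507],
       [  0.        , 467.88666965, 211.78321469],
       [  0.        ,   0.        ,   1.        ]]), 'rvec': array([ 0.36568191, -2.81645384,  1.07555717]), 'tvec': array([0.51080206, 0.21662067, 1.02043279])}
top {'K': array([[497.8470871 ,   0.        , 279.54924623],
       [  0.        , 497.8470871 , 205.79376738],
       [  0.        ,   0.        ,   1.        ]]), 'rvec': array([ 2.14597935, -2.21109347,  0.07520253]), 'tvec': array([-0.0434797 ,  0.57042844,  1.3331857 ])}
```

View pics/side0.png

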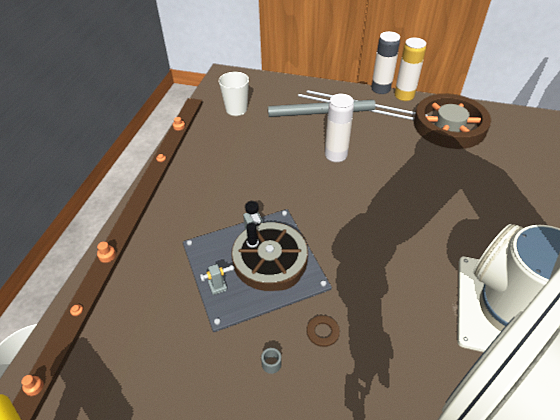

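View pics/top0.png

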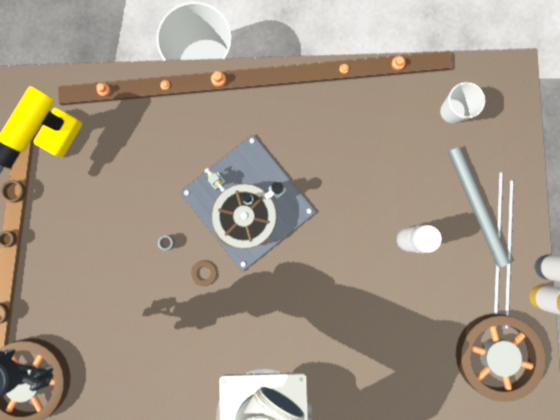

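The side view shows the wheel at about (270,252), knob (252,235), cap (252,208) and gauge (216,278). In the top view the wheel is at (244,215), the knob near (249,198), the cap (278,189) and the gauge (216,180). I'll zoom in for detail.

Run:
```python
import cv2
a=cv2.imread('pics/side0.png')[190:310,170:340]; b=cv2.imread('pics/top0.png')[130:280,170:330]
cv2.imwrite('pics/side0z.png',cv2.resize(a,None,fx=4.7,fy=4.7,interpolation=cv2.INTER_CUBIC)); cv2.imwrite('pics/top0z.png',cv2.resize(b,None,fx=4,fy=4,interpolation=cv2.INTER_CUBIC))
```

```text
(no output)
```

View pics/side0z.png

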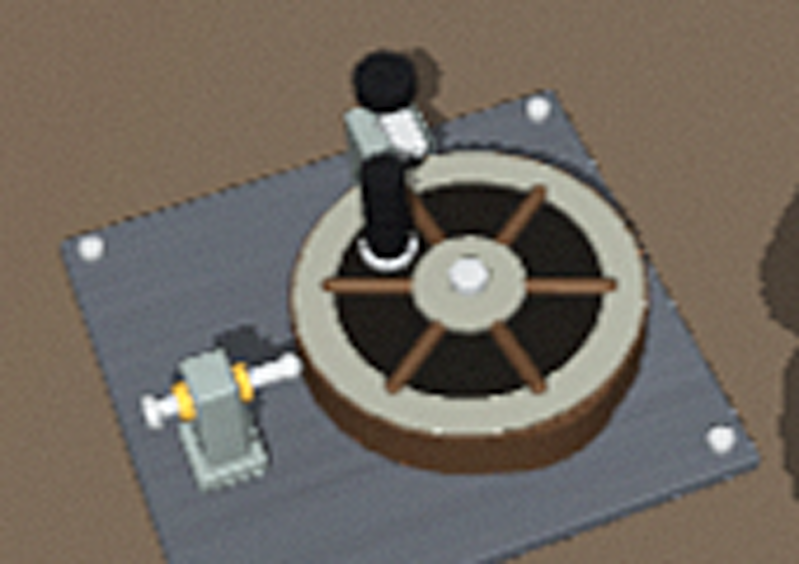

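View pics/top0z.png

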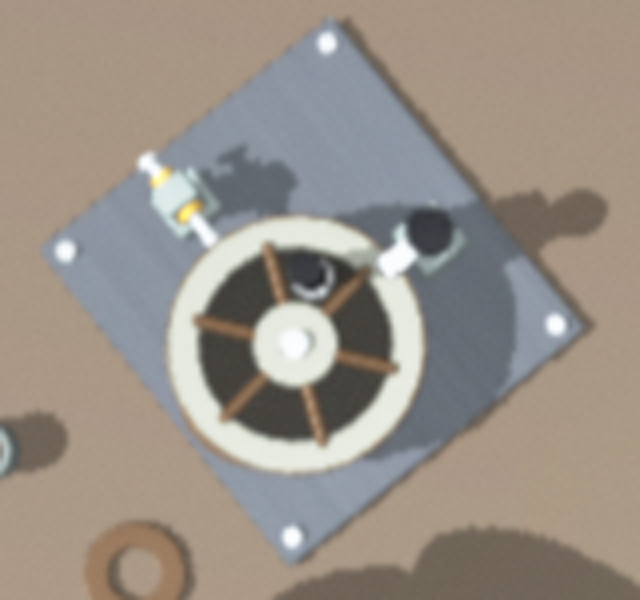

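```bash
cat > h.py <<'E'
from workcell import env, fingers, kinematics, eyes, workorder
import cv2, numpy as np
def cam(n):
    c=eyes.camera_info(n); R=cv2.Rodrigues(c['rvec'])[0]; return c['K'],R,c['tvec'].reshape(3)
def ray(n,uv):
    K,R,t=cam(n); d=R.T@np.linalg.inv(K)@np.array([uv[0],uv[1],1.]); return -R.T@t,d/np.linalg.norm(d)
def onz(n,uv,z):
    o,d=ray(n,uv); return o+d*(z-o[2])/d[2]
def tri(a,b):
    o1,d1=ray('side',a); o2,d2=ray('top',b)
    s=np.linalg.lstsq(np.c_[d1,-d2],o2-o1,rcond=None)[0]
    p,q=o1+s[0]*d1,o2+s[1]*d2; return (p+q)/2, np.linalg.norm(p-q)
def proj(n,p):
    c=eyes.camera_info(n); return cv2.projectPoints(np.array([p],float),c['rvec'],c['tvec'],c['K'],None)[0].ravel()
E
python3 - <<'E'
from h import *
S=lambda x,y:(170+(x+.5)/4.7-.5,190+(y+.5)/4.7-.5)
T=lambda x,y:(170+(x+.5)/4-.5,130+(y+.5)/4-.5)
for k,a,b in [('axle bolt',S(469,270),T(295,342)),('knob top',S(387,166),T(310,270)),('cap top',S(384,76),T(430,231)),('gauge top',S(207,362),T(178,190)),('balltip',S(292,364),T(208,240)),
  ('bolt1',S(91,247),T(327,43)),('bolt2',S(538,107),T(556,325)),('bolt3',S(722,437),T(291,538))]:
    p,e=tri(a,b); print(k,p.round(4),round(e,4))
# wheel top ring
for n in('side','top'):
    im=cv2.imread(f'pics/{n}0.png'); 
    hsv=cv2.cvtColor(im,cv2.COLOR_BGR2HSV)
    m=((hsv[...,1]<50)&(hsv[...,2]>150)).astype(np.uint8)
    r=(slice(215,290),slice(230,312)) if n=='side' else (slice(180,252),slice(208,280))
    mm=np.zeros_like(m); mm[r]=m[r]
    cs,_=cv2.findContours(mm,cv2.RETR_EXTERNAL,cv2.CHAIN_APPROX_NONE); c=max(cs,key=cv2.contourArea)
    c=cv2.convexHull(c); e=cv2.fitEllipse(c); print(n,e,onz(n,e[0],.08).round(4))
    d=((hsv[...,2]<45)).astype(np.uint8)
E
```

```text
axle bolt [0.5415 0.0327 0.0931] 0.0011
knob top [0.5834 0.0186 0.1398] 0.001
cap top [ 0.6089 -0.0563  0.115 ] 0.0003
gauge top [0.6443 0.1075 0.0848] 0.0004
balltip [0.6116 0.09   0.071 ] 0.0016
bolt1 [0.7523 0.0118 0.0174] 0.0003
bolt2 [ 0.5529 -0.1393  0.018 ] 0.0
bolt3 [0.4139 0.0447 0.0189] 0.0003
side ((269.3316650390625, 252.0048065185547), (59.46566390991211, 74.5031967163086), 87.0704574584961) [0.5404 0.0364 0.08  ]
top ((242.23031616210938, 210.48098754882812), (78.94933319091797, 94.66571044921875), 158.1073760986328) [0.5551 0.0366 0.08  ]
```

Checks against the text: axle to knob 44 mm, to cap 112 mm, to gauge 127 mm, cap to gauge 89 degrees, knob top z 0.140 and cap top z about 0.115. All agree. Next I'll check whether the wrist can follow the orbit with the jaws kept tangential.

```bash
cat >> h.py <<'E'
from scipy.spatial.transform import Rotation as Ro
AX=np.array([.5415,.033]); 
def ori(t):
    y=np.array([0,0,-1.]); z=np.array([np.cos(t),np.sin(t),0]); return Ro.from_matrix(np.c_[np.cross(y,z),y,z]).as_quat()
def kp(a,r=.045,z=.107): return np.array([AX[0]+r*np.cos(a),AX[1]+r*np.sin(a),z])
E
python3 - <<'E'
from h import *
print(Ro.from_quat(env.get_obs()['tool_rot']).as_matrix().round(2))
a0=np.deg2rad(-18.8)
for k in(-1,1):
  for d in range(-360,361,30):
    a=a0+np.deg2rad(d); q=kinematics.ik(kp(a),ori(a+k*np.pi/2)); print(k,d,None if q is None else np.round(q,2))
E
```

```text
[[ 0.92 -0.    0.4 ]
 [-0.4  -0.    0.92]
 [-0.   -1.   -0.  ]]
-1 -360 [-0.11  0.38 -0.13  1.06  0.   -2.93]
-1 -330 [-0.07  0.38 -0.12  1.07  0.    2.87]
-1 -300 [-0.04  0.37 -0.14  1.06  0.    2.39]
-1 -270 [-0.01  0.34 -0.19  1.04  0.    1.88]
-1 -240 [-0.01  0.31 -0.24  1.03  0.    1.36]
-1 -210 [-0.03  0.27 -0.29  1.01  0.    0.82]
-1 -180 [-0.07  0.25 -0.32  1.    0.    0.26]
-1 -150 [-0.12  0.24 -0.33  1.    0.   -0.32]
-1 -120 [-0.16  0.26 -0.31  1.    0.   -0.88]
-1 -90 [-0.18  0.29 -0.27  1.02  0.   -1.42]
-1 -60 [-0.17  0.32 -0.21  1.03  0.   -1.94]
-1 -30 [-0.15  0.36 -0.16  1.05  0.   -2.44]
-1 0 [-0.11  0.38 -0.13  1.06  0.   -2.93]
-1 30 [-0.07  0.38 -0.12  1.07  0.    2.87]
-1 60 [-0.04  0.37 -0.14  1.06  0.    2.39]
-1 90 [-0.01  0.34 -0.19  1.04  0.    1.88]
-1 120 [-0.01  0.31 -0.24  1.03  0.    1.36]
-1 150 [-0.03  0.27 -0.29  1.01  0.    0.82]
-1 180 [-0.07  0.25 -0.32  1.    0.    0.26]
-1 210 [-0.12  0.24 -0.33  1.    0.   -0.32]
-1 240 [-0.16  0.26 -0.31  1.    0.   -0.88]
-1 270 [-0.18  0.29 -0.27  1.02  0.   -1.42]
-1 300 [-0.17  0.32 -0.21  1.03  0.   -1.9
[... 496 characters left out ...]
]
1 -90 [-0.18  0.29 -0.27  1.02  0.    1.72]
1 -60 [-0.17  0.32 -0.21  1.03  0.    1.2 ]
1 -30 [-0.15  0.36 -0.16  1.05  0.    0.7 ]
1 0 [-0.11  0.38 -0.13  1.06  0.    0.22]
1 30 [-0.07  0.38 -0.12  1.07  0.   -0.27]
1 60 [-0.04  0.37 -0.14  1.06  0.   -0.76]
1 90 [-0.01  0.34 -0.19  1.04  0.   -1.26]
1 120 [-0.01  0.31 -0.24  1.03  0.   -1.78]
1 150 [-0.03  0.27 -0.29  1.01  0.   -2.32]
1 180 [-0.07  0.25 -0.32  1.    0.   -2.89]
1 210 [-0.12  0.24 -0.33  1.    0.    2.83]
1 240 [-0.16  0.26 -0.31  1.    0.    2.26]
1 270 [-0.18  0.29 -0.27  1.02  0.    1.72]
1 300 [-0.17  0.32 -0.21  1.03  0.    1.2 ]
1 330 [-0.15  0.36 -0.16  1.05  0.    0.7 ]
1 360 [-0.11  0.38 -0.13  1.06  0.    0.22]
```

Run:
```python
from h import *
a=np.deg2rad(-18.8)
fingers.command_gripper(0.6,30)
env.move_ptp(kp(a,z=.19),ori(a-np.pi/2))
o=env.get_obs(); print(o['clock'],o['ee_pos'],o['qpos'].round(2),o['force'])
env.servo_line(kp(a,z=.110),max_speed=.08)
o=env.get_obs(); print(o['clock'],o['ee_pos'],o['force'])
for n in ("side","top"):
    im=eyes.capture(n)[:,:,::-1]; c=im[150:310,170:340] if n=='side' else im[130:280,170:330]
    cv2.imwrite(f"pics/{n}1.png",cv2.resize(c,None,fx=3.5,fy=3.5,interpolation=cv2.INTER_CUBIC))
```

```text
4.1417 [0.58405424 0.01875719 0.1900297 ] [-0.11  0.33  0.02  1.26  0.   -2.93] [-0.081821    0.57866178  0.29615867]
5.2917 [0.58439983 0.01845847 0.11050119] [-0.30183525  0.45294247  0.46867566]
```

View pics/side1.png

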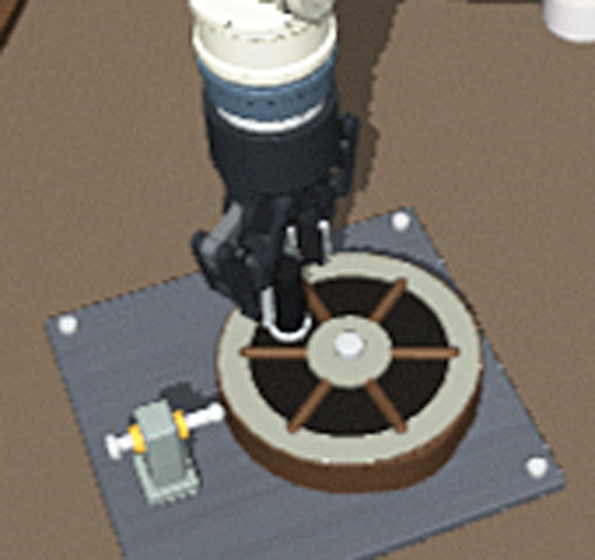

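View pics/top1.png

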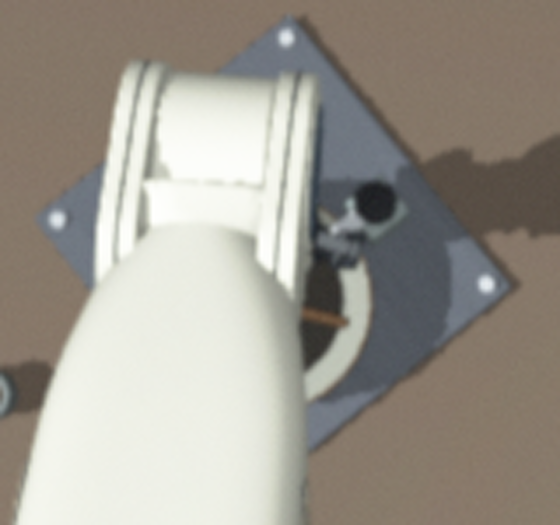

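The side view shows the fingers around the knob near (290,290), and nothing is touching. Next I'll grip and test a small turn.

```bash
cat >> h.py <<'E'
def ft(a,F):
    er=np.array([np.cos(a),np.sin(a)]); et=np.array([-np.sin(a),np.cos(a)]); return F[:2]@er,F[:2]@et
def ang():
    p=env.get_obs()['ee_pos'][:2]-AX; return np.arctan2(p[1],p[0]),np.hypot(*p)
E
python3 - <<'E'
from h import *
o=env.get_obs();print(o['force'])
fingers.command_gripper(0.0,30)
o=env.get_obs(); a,r=ang(); print(o['clock'],o['ee_pos'],o['force'],o['gripper_width'],np.rad2deg(a),r, ft(a,o['force']))
a0=np.deg2rad(-18.8)
for d in (-2,-4,-6,-10):
    a=a0+np.deg2rad(d); env.servo_line(kp(a,z=.110),ori(a-np.pi/2),max_speed=.02)
    o=env.get_obs(); aa,r=ang(); print(round(o['clock'],2),d,np.rad2deg(aa).round(2),r.round(4),np.round(ft(a,o['force']),2),o['force'][2].round(2),o['gripper_width'])
E
```

```text
[ 0.36492326 -0.130819    0.63795482]
5.7583 [0.58437092 0.01843457 0.11057271] [-1.10381963  0.32508611  5.99426557] 0.24293767249711173 -18.765235674938864 0.04527766989368646 (np.float64(-1.1497230407184778), np.float64(-0.047283091444374425))
6.01 -2 -20.8 0.0453 [-0.56 -0.43] 5.44 0.2452396586437774
6.26 -4 -22.84 0.0453 [-0.88 -0.79] 6.35 0.24735578913440961
6.51 -6 -24.8 0.0452 [-0.14 -0.93] 6.46 0.2476108508246001
6.82 -10 -28.86 0.0452 [-1.19 -0.98] 6.72 0.2442495274585892
```

```bash
cat >> h.py <<'E'
def sweep(ds,speed=.025,k=0.0):
    a0=np.deg2rad(-18.8); out=[]
    for d in ds:
        a=a0+np.deg2rad(d); env.servo_line(kp(a,z=.110),ori(a-np.pi/2),max_speed=speed)
        o=env.get_obs(); aa,r=ang(); f=ft(a,o['force']); out.append((d,f[1]))
        print(round(o['clock'],2),d,round(np.rad2deg(aa)+18.8,2),r.round(4),np.round(f,2),o['force'][2].round(1),o['qpos'][5].round(2))
    return out
E
python3 - <<'E'
from h import *
sweep(range(-14,-75,-4))
E
```

```text
7.09 -14 -14.15 0.0451 [-0.8  -0.96] 6.1 -2.7
7.37 -18 -18.13 0.0451 [-1.16 -1.14] 6.6 -2.63
7.64 -22 -22.11 0.0451 [-1.9 -1.4] 6.3 -2.57
7.92 -26 -26.09 0.0451 [-1.78 -1.05] 6.8 -2.5
8.19 -30 -30.04 0.0451 [-0.54 -0.77] 6.7 -2.44
8.47 -34 -34.04 0.0451 [-0.14 -0.28] 6.1 -2.37
8.74 -38 -37.98 0.0451 [-1.39 -1.31] 5.3 -2.31
9.02 -42 -41.97 0.0451 [-0.07 -1.36] 5.7 -2.24
9.29 -46 -45.96 0.0452 [ 0.06 -1.62] 6.2 -2.17
9.57 -50 -49.96 0.0452 [ 0.1  -1.37] 6.0 -2.11
9.84 -54 -53.94 0.0453 [ 0.14 -0.15] 6.2 -2.04
10.12 -58 -57.92 0.0453 [ 0.88 -1.59] 6.9 -1.97
10.39 -62 -61.92 0.0454 [1.   0.07] 6.4 -1.91
10.67 -66 -65.91 0.0454 [ 1.26 -1.24] 6.5 -1.84
10.94 -70 -69.91 0.0455 [ 3.02 -1.41] 7.2 -1.77
11.22 -74 -73.84 0.0456 [ 3.33 -1.34] 6.8 -1.7
```

```bash
sed -i 's/AX=np.array(\[.5415,.033\])/AX=np.array([.5410,.0320])/' h.py
python3 - <<'E'
from h import *
sweep(range(-78,-155,-4))
E
```

```text
11.52 -78 -77.67 0.0449 [-0.98 -0.26] 7.1 -1.63
11.79 -82 -81.57 0.0449 [-0.65  0.84] 6.8 -1.56
12.07 -86 -85.67 0.045 [-0.03  0.41] 7.6 -1.5
12.34 -90 -89.6 0.0451 [ 0.65 -0.47] 7.7 -1.43
12.62 -94 -93.73 0.0452 [1.01 0.15] 9.4 -1.35
12.89 -98 -98.09 0.0454 [ 1.95 -1.23] 10.0 -1.28
13.17 -102 -102.44 0.0455 [ 2.88 -2.95] 11.5 -1.21
13.44 -106 -106.99 0.0457 [ 4.15 -4.55] 12.9 -1.14
13.72 -110 -111.33 0.0458 [ 4.32 -4.87] 13.6 -1.07
13.99 -114 -115.46 0.046 [ 5.22 -4.61] 14.5 -0.99
14.27 -118 -119.06 0.0461 [ 6.36 -3.32] 13.8 -0.92
14.54 -122 -122.52 0.0462 [ 5.9  -2.45] 13.2 -0.85
14.82 -126 -126.27 0.0464 [ 7.32 -0.31] 13.8 -0.77
15.09 -130 -130.28 0.0465 [8.08 0.05] 13.8 -0.7
15.37 -134 -134.28 0.0467 [ 9.46 -0.08] 14.6 -0.62
15.64 -138 -138.31 0.0469 [10.39  0.04] 15.4 -0.55
15.92 -142 -142.3 0.0471 [10.92 -1.06] 16.0 -0.47
16.19 -146 -146.31 0.0473 [11.64 -0.19] 17.0 -0.4
16.47 -150 -150.3 0.0474 [12.57 -0.  ] 17.6 -0.32
16.74 -154 -154.31 0.0476 [12.41 -0.86] 18.2 -0.24
```

Passing the high spot gave a clear signature: the push turns strongly forward after about -98 degrees. My axle estimate is slightly off, because radial force is building up. I'll fit the circle from the measured TCP positions and re-centre before scanning back.

Run:
```python
import numpy as np
from scipy.optimize import least_squares
A=[(-14.15,.0451),(-22.11,.0451),(-30.04,.0451),(-42,.0451),(-50,.0452),(-58,.0453),(-66,.0454),(-70,.0455),(-74,.0456)]
B=[(-78,.0449),(-82,.0449),(-86,.045),(-90,.0451),(-93.7,.0452),(-98,.0454),(-102,.0455),(-107,.0457),(-111.3,.0458),(-115.5,.046),(-119,.0461),(-122.5,.0462),(-126.3,.0464),(-130.3,.0465),(-134.3,.0467),(-138.3,.0469),(-142.3,.0471),(-146.3,.0473),(-150.3,.0474),(-154.3,.0476)]
f=lambda L,c:[ (c[0]+r*np.cos(np.deg2rad(d-18.8)),c[1]+r*np.sin(np.deg2rad(d-18.8))) for d,r in L]
P=np.array(f(A,(.5415,.033))+f(B,(.541,.032)))
r=least_squares(lambda p:np.hypot(P[:,0]-p[0],P[:,1]-p[1])-p[2],[.541,.032,.045]); print(r.x,np.abs(r.fun).max())
r=least_squares(lambda p:np.hypot(P[:,0]-p[0],P[:,1]-p[1])-.045,[.541,.032]); print(r.x,np.abs(r.fun).max())
```

```text
[0.54004785 0.03434891 0.04702054] 0.0001268819323251083
[0.53936648 0.03205056] 0.0014152062962378212
```

```bash
sed -i 's/AX=np.array(\[.5410,.0320\])/AX=np.array([.5398,.0340])/; s/r=.045,z/r=.047,z/' h.py
python3 - <<'E'
from h import *
sweep([-150,-146,-142,-138,-134,-130,-126,-123,-120,-117,-114,-111,-108,-105,-102,-99,-96,-93,-90,-87,-84,-81,-78,-74,-70,-66,-62])
E
```

```text
17.02 -150 -150.13 0.0471 [ 0.43 -1.27] 9.6 -0.32
17.3 -146 -145.69 0.047 [0.4  0.79] 9.6 -0.39
17.58 -142 -141.59 0.047 [0.2 1. ] 8.9 -0.47
17.87 -138 -137.59 0.047 [0.13 0.62] 8.9 -0.55
18.15 -134 -133.57 0.0469 [0.15 1.64] 7.9 -0.62
18.43 -130 -129.54 0.0469 [0.07 0.56] 8.2 -0.7
18.72 -126 -125.51 0.0469 [-0.22  1.61] 7.6 -0.77
18.97 -123 -122.52 0.0468 [-1.09  0.58] 8.2 -0.83
19.22 -120 -119.61 0.0468 [-0.17  0.24] 8.0 -0.88
19.47 -117 -116.93 0.0468 [-0.64  0.84] 9.4 -0.94
19.72 -114 -114.02 0.0468 [-0.26 -0.79] 8.1 -0.99
19.97 -111 -110.89 0.0468 [-0.91  0.85] 8.5 -1.05
20.22 -108 -107.83 0.0468 [-0.41  0.83] 8.6 -1.1
20.47 -105 -104.88 0.0468 [-0.77  1.43] 8.8 -1.16
20.72 -102 -101.66 0.0468 [-1.03  0.98] 8.0 -1.21
20.97 -99 -98.66 0.0468 [-0.97  1.53] 7.5 -1.27
21.22 -96 -95.41 0.0468 [-0.91  1.78] 6.4 -1.32
21.47 -93 -92.11 0.0468 [-1.36  2.62] 6.2 -1.37
21.72 -90 -88.74 0.0467 [-1.45  4.75] 4.9 -1.43
21.97 -87 -85.53 0.0467 [-1.94  4.91] 4.8 -1.48
22.22 -84 -82.33 0.0468 [-1.91  5.95] 5.0 -1.53
22.47 -81 -79.47 0.0468 [-1.89  4.91] 5.8 -1.58
22.72 -78 -76.83 0.0467 [-2.93  4.48] 6.0 -1.64
23.0 -74 -73.3 0.0467 [-0.98  1.73] 8.4 -1.71
23.28 -70 -69.53 0.0468 [-2.2   1.38] 8.1 -1.77
23.57 -66 -65.56 0.0468 [-0.9  1.4] 8.4 -1.84
23.85 -62 -61.56 0.0467 [-1.    1.16] 7.8 -1.91
```

Run:
```python
from h import *
cv2.imwrite('pics/s_plain.png',eyes.capture('side')[:,:,::-1])
sweep([-68,-74,-79,-84,-88,-92,-95,-96.5],speed=.03)
env.hold(.6)
o=env.get_obs();aa,r=ang();print(o['clock'],np.rad2deg(aa)+18.8,ft(aa,o['force']),o['gripper_width'])
cv2.imwrite('pics/s_crest.png',eyes.capture('side')[:,:,::-1])
a=cv2.imread('pics/s_plain.png')[240:305,180:260];b=cv2.imread('pics/s_crest.png')[240:305,180:260]
cv2.imwrite('pics/cmp.png',cv2.resize(np.vstack([a,b]),None,fx=4.5,fy=4.5,interpolation=cv2.INTER_CUBIC))
```

```text
24.22 -68 -68.36 0.0467 [-0.9  -1.13] 9.3 -1.81
24.53 -74 -74.19 0.0467 [-2.21 -0.92] 8.1 -1.71
24.82 -79 -78.89 0.0467 [-1.68  0.37] 7.2 -1.62
25.1 -84 -84.02 0.0467 [-2.02 -0.34] 9.3 -1.53
25.36 -88 -88.31 0.0467 [-1.28 -1.77] 9.9 -1.46
25.62 -92 -92.47 0.0468 [-2.49 -2.65] 11.7 -1.39
25.87 -95 -95.42 0.0468 [-1.97 -2.18] 11.1 -1.34
26.12 -96.5 -96.13 0.0468 [-1.43  0.96] 8.2 -1.31
26.7167 -96.12079802770012 (np.float64(-1.9038223276058521), np.float64(1.3048959376344982)) 0.24798835203031172
```

View pics/cmp.png

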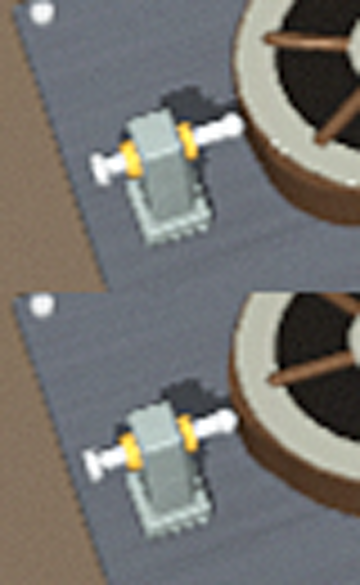

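The pointer's tail moved back about 1.5 px, from (100,168) to (95,464-292) in the zoom. That fits being near the crest. I'll refine with a symmetric visual check of the pointer's travel.

Run:
```python
from h import *
def tail(im):
    g=im[268:288,196:208].astype(float).min(axis=2); w=np.clip(g-120,0,None); ys,xs=np.mgrid[268:288,196:208]
    return (w*xs).sum()/w.sum(),(w*ys).sum()/w.sum()
for d in (-100,-104,-108,-104,-100,-96,-92,-88,-84,-88,-92,-96):
    a=np.deg2rad(-18.8+d); env.servo_line(kp(a,z=.110),ori(a-np.pi/2),max_speed=.03); env.hold(.15)
    t=np.mean([tail(eyes.capture('side')) for _ in range(3)],axis=0); o=env.get_obs(); aa,r=ang()
    print(round(o['clock'],2),d,round(np.rad2deg(aa)+18.8,2),np.round(t,2),np.round(ft(aa,o['force']),2))
```

```text
27.32 -100 -101.12 [202.75 276.89] [-1.36 -3.99]
27.88 -104 -105.73 [202.85 276.83] [-1.58 -6.83]
28.43 -108 -109.64 [202.96 276.75] [-0.4  -6.06]
28.99 -104 -103.15 [202.72 276.87] [-1.22  2.35]
29.55 -100 -99.04 [202.69 276.89] [-2.11  3.19]
30.11 -96 -94.7 [202.71 276.91] [-2.03  4.64]
30.67 -92 -90.59 [202.71 276.87] [-2.29  5.53]
31.23 -88 -86.17 [202.88 276.78] [-2.32  7.26]
31.78 -84 -82.36 [203.03 276.72] [-1.46  7.06]
32.34 -88 -88.57 [202.76 276.86] [-0.99 -1.77]
32.9 -92 -92.73 [202.74 276.89] [-1.31 -3.35]
33.46 -96 -97.24 [202.7 276.9] [-1.84 -3.43]
```

Equal pointer travel on both sides puts the crest at about -96.5 degrees, and the force zero lies at about -97. The knob now sits at -97.2. I'll relax the tangential load, then release.

Run:
```python
from h import *
for d in (-96.5,-97):
    a=np.deg2rad(-18.8+d); env.servo_line(kp(a,z=.110),ori(a-np.pi/2),max_speed=.005); env.hold(.3)
    o=env.get_obs(); aa,r=ang(); f=ft(aa,o['force'])
    print(round(o['clock'],2),d,round(np.rad2deg(aa)+18.8,2),np.round(f,2))
    if abs(f[1])<1: break
env.hold(.3)
```

```text
34.01 -96.5 -97.37 [-2.15 -3.46]
34.56 -97 -97.47 [-0.74 -0.77]
```

Run:
```python
from h import *
def tail(im):
    g=im[268:288,196:208].astype(float).min(axis=2); w=np.clip(g-120,0,None); ys,xs=np.mgrid[268:288,196:208]
    return (w*xs).sum()/w.sum(),(w*ys).sum()/w.sum()
print(tail(eyes.capture('side')))
fingers.command_gripper(0.5); env.hold(.3)
print(tail(eyes.capture('side')),env.get_obs()['force'])
p=env.get_obs()['ee_pos']; env.servo_line([p[0],p[1],.20],max_speed=.08)
im=eyes.capture('side'); print(tail(im),env.get_obs()['clock'])
cv2.imwrite('pics/s3.png',cv2.resize(im[150:310,170:340,::-1],None,fx=3.5,fy=3.5,interpolation=cv2.INTER_CUBIC))
im=eyes.capture('top');cv2.imwrite('pics/t3.png',cv2.resize(im[130:280,170:330,::-1],None,fx=3.5,fy=3.5,interpolation=cv2.INTER_CUBIC))
```

```text
(np.float64(202.69765402324052), np.float64(276.90177592633194))
(np.float64(202.70676855895198), np.float64(276.90109170305675)) [-0.78691656  0.01339478 -0.0073953 ]
(np.float64(202.6881743177491), np.float64(276.90861011212183)) 36.925
```

View pics/s3.png

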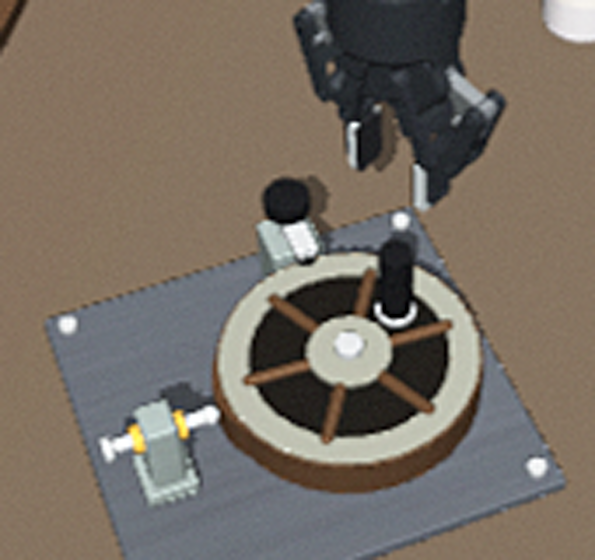

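The view shows the wheel unchanged after release, with the knob at (395,250), and the tail reading is the same. The cap at (287,200) is still up. Next: shut the fingers and press the cap.

Run:
```python
from h import *
fingers.command_gripper(0.0)
C=[.6085,-.0563]; o=env.get_obs(); Rm=Ro.from_quat(o['tool_rot']).as_matrix(); t=np.arctan2(Rm[1,2],Rm[0,2])
env.servo_line([*C,.20],max_speed=.12)
env.servo_line([*C,.130],max_speed=.08); env.hold(.2)
o=env.get_obs(); f0=o['force'][2]; print(o['clock'],o['ee_pos'],o['force'],o['gripper_width'])
z=.122
while z>.1075:
    env.servo_line([*C,z],max_speed=.01); o=env.get_obs(); f=o['force'][2]-f0
    print(round(o['clock'],2),round(z,4),o['ee_pos'][2].round(4),round(f,2))
    if f>7: break
    z-=.001
```

```text
39.675 [ 0.60873106 -0.05632052  0.13049092] [0.39279803 0.64880087 0.0527927 ] -0.001138630766880731
40.62 0.122 0.122 0.03
40.88 0.121 0.1209 0.22
41.12 0.12 0.1199 0.01
41.38 0.119 0.1189 -0.17
41.62 0.118 0.118 -0.22
41.88 0.117 0.117 0.76
42.12 0.116 0.1159 1.14
42.38 0.115 0.1149 1.44
42.62 0.114 0.1139 0.55
42.88 0.113 0.1129 1.51
43.12 0.112 0.1119 -0.08
43.38 0.111 0.1109 1.44
43.62 0.11 0.11 0.4
43.88 0.109 0.1097 6.71
44.12 0.108 0.1094 12.69
```

The cap moved about 8 mm and the foot met the wheel at z 0.110, with the force rising to 12.7 N. I'll retract and check.

Run:
```python
from h import *
def tail(im):
    g=im[268:288,196:208].astype(float).min(axis=2); w=np.clip(g-120,0,None); ys,xs=np.mgrid[268:288,196:208]
    return (w*xs).sum()/w.sum(),(w*ys).sum()/w.sum()
p=env.get_obs()['ee_pos']
env.servo_line([p[0],p[1],.125],max_speed=.02); env.servo_line([p[0],p[1],.24],max_speed=.12)
env.servo_line([.50,-.22,.24],max_speed=.12); env.hold(.3)
im=eyes.capture('side'); print(tail(im),env.get_obs()['clock'],env.get_obs()['force'])
cv2.imwrite('pics/s4.png',cv2.resize(im[150:310,170:340,::-1],None,fx=3.5,fy=3.5,interpolation=cv2.INTER_CUBIC))
im=eyes.capture('top');cv2.imwrite('pics/t4.png',cv2.resize(im[130:280,170:330,::-1],None,fx=3.5,fy=3.5,interpolation=cv2.INTER_CUBIC))
```

```text
(np.float64(202.70725841714037), np.float64(276.8954962833406)) 48.3667 [ 0.57120797 -0.11921874  0.0530827 ]
```

View pics/s4.png

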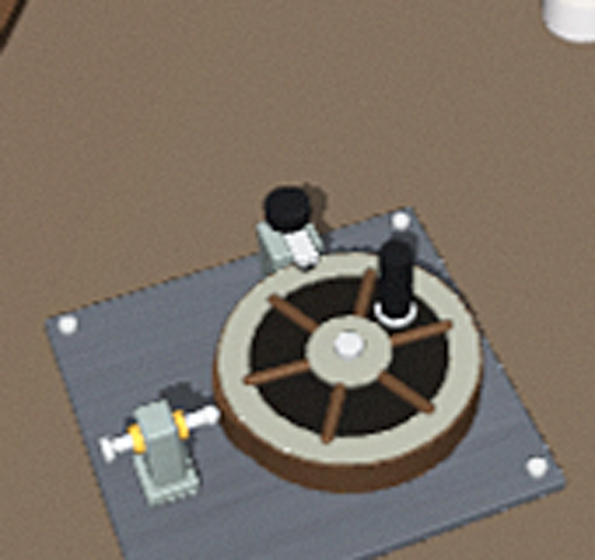

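View pics/t4.png

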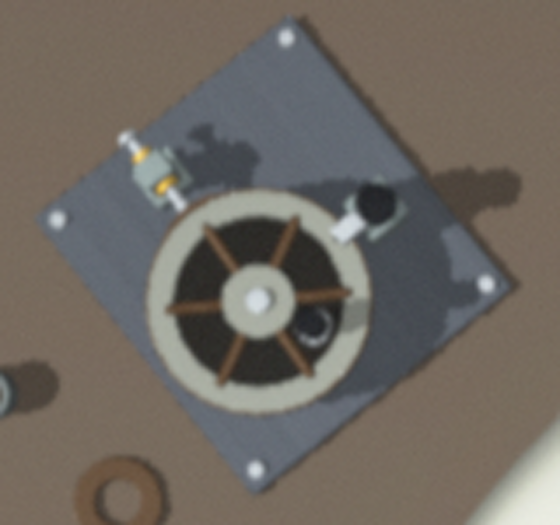

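The side view shows the cap lowered, from (287,200) to (288,208). The wheel has not moved (knob (395,250)) and the pointer is still pushed back. The top view shows the high spot's brown edge beside the pointer tip at about (205,195), and nothing is touched.

Run:
```python
from h import *
workorder.hand_in(); print(env.get_obs()['clock'])
```

```text
the job is handed in; nothing more can be done
the job is handed in; nothing more can be done
```

The job is handed in, at about 48 s on the robot's clock (the limit is 72 s). By my checks the crest is at the pointer and the hold-down is resting on the wheel; no verdict was reported.

- **Finding the crest:** I turned the wheel by its knob past the pointer both ways. The force zero came out at about -97° and the midpoint of equal pointer travel at about -96.5°, measured from the knob's starting angle. I stopped at -97.5° and relaxed the sideways force to about 0.8 N before letting go. I had no direct reading of the pointer's force, so this rests on pointer travel and knob force.
- **Hold-down:** I pushed the cap gently with closed fingers. It started moving at about z = 0.118 m, and the foot met the wheel at about 0.110 m. The push peaked at about 13 N (the limit is 30 N), and the last cap height was about 0.1095 m (it must be below 0.111 m).
- **Last checks:** The pointer's position in the images was the same within about 0.02 px after release and after braking. The wheel and knob had not moved. I saw nothing touching the robot, and the washer and coupling looked in place. I did not measure the bystanders' positions at the end.
- **Disagreements:** My first camera estimate of the axle was about 2 mm off, which gave up to 12.6 N of sideways force on the knob for a moment. I corrected it from the arm's own positions. At the first look the cap's height triangulated to 0.115 m, while contact showed 0.118 m.

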